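# Sweep walnut shells through the prep board's opening into its scrap tray

### The job

Clear the three half walnut shells off the raised wooden prep board without picking anything up. First push the board's scrap tray, which stands part-way out at the left-hand end, fully home with the fingertips so that it lies under the opening; then sweep the shells across the board with the fingers so that all three drop through the opening and lie in the tray, the tray staying fully home. The shells are brittle, so neither lift, squeeze nor press on them, and leave the nutcracker lying on the board and the bowl, cup and spice jar behind it standing where they are.

Things in the scene. Friction and masses are not known exactly. Their poses are not given: they have to be found in the camera images.
- prep_board: Fixed wooden prep board on two cheeks, 200 mm (its x, away from the robot) by 270 mm (its y, to the left), turned by its yaw. Origin: centre of its underside, on the worktop. Flat top 54 mm up, 16 mm thick, with a through opening near the left end: x -75 to 75 mm, y 35 to 110 mm, edges bevelled 3 mm. The scrap tray slides in under the opening through the left end (y = 135 mm).
- opening (a point): Centre of the opening in the board's top surface (board frame x = 0, y = 72.5 mm, z = 54 mm). Keep clear, right of the board: a fixed black wire rack leans out of the sink toward it; its top edge stands 206 mm above the worktop at world y = -0.22 m, x = 0.44 to 0.70 m.
- tray (a joint): How far the scrap tray is pulled out of the board's left end, in m: 0 = fully home, right under the whole opening, its front closed up to the board's end; at most 0.09. It slides along the board's y; pushing toward -y closes it. It takes about 2 N to move and stays where it is left.
- tray_front (a point): Centre of the outer face (toward the board's +y) of the tray's wooden front, an upright panel 190 mm wide, 12 mm thick, from 5 to 46 mm above the worktop. The point is 25.5 mm above the worktop; with the tray home it lies at y = 148.5 mm in the board frame.
- tray_floor (a point): Centre of the inner floor of the steel tray, 7 mm above the worktop; the inside is 152 mm along x, 94 mm along y, 27 mm deep; axes parallel to the board's.
- shell_0: First half walnut shell: a brown oval dome 36 x 31 mm, 16 mm high, 10 to 17 g, brittle, lying open side down on the board; origin at the centre of its flat open side, z toward the top of the dome.
- shell_1: Second half walnut shell: a brown oval dome 36 x 31 mm, 16 mm high, 10 to 17 g, brittle, lying open side down on the board; origin at the centre of its flat open side, z toward the top of the dome.
- shell_2: Third half walnut shell: a brown oval dome 36 x 31 mm, 16 mm high, 10 to 17 g, brittle, lying open side down on the board; origin at the centre of its flat open side, z toward the top of the dome.
- nutcracker_mid (a point): Steel lever nutcracker lying flat across the right end of the board, 146 mm long (along its x, roughly the board's x), 35 mm wide, 12 mm high; the point is its middle, 5 mm above the board. Must stay.
- bowl: White bowl full of whole walnuts behind the board, 162 mm wide, 92 mm high with the nuts; origin at the centre of its underside. Must stay.
- cup: Teal glass cup behind the board at the right, 67 mm wide, 66 mm high; origin at the centre of its underside. Must stay.
- jar: Spice jar with a black cap standing behind the board, left of the bowl, 41 mm wide, 105 mm high; origin at the centre of its underside. Must stay.

How it is judged:
By the outcome, as a careful person would: the job done as asked, in the order asked, and still so for the second after the job is handed in, with the robot touching nothing.
It also fails if it takes over 54 s, if anything falls off the work surface, if the arm or the gripper's body presses on something with over 40 N, if the wrist force passes 120 N, or if a joint passes its speed limit or range.

### The arm

A 6-joint arm with a two-finger parallel gripper is mounted at the origin on a cart in front of the work surface, level with it; the furniture and walls round the work are solid. World frame = base frame: x ahead of the robot, y to its left, z up, the work surface at z = 0. Lengths are in m, angles in rad, forces in N, time in s.
With the tool pointing down it reaches from about 0.225 to 0.875 m from the base axis. Payload 3.4 kg.
Tool frame: the origin (TCP) lies midway between the tips of the shut fingers; the grasp point (between the pads) lies 19 mm behind it; z points along the fingers, y is the direction in which the jaws open and shut (so a half turn about z gives the same grasp; the last joint's range is limited). The gripper opens to 85 mm and grips with 20 to 120 N. Pads are 22 mm wide; open, the fingers measure 114 mm over their backs; the gripper's body (76 mm by 85 mm) begins 54 mm behind the grasp point. The pads swing forward as they close: fully open they stand 13 mm farther back than shut.
Start: joints at [-1.246, 0.276, 1.505, -0, 1.361, -0.121], TCP at [0.248, -0.519, 0.231] pointing down, gripper open.
Joint ranges: [-2.89, 2.89], [-0.75, 2.08], [0.22, 2.7], [-1.18, 4.32], [0.11, 2.71], [-2.7, 2.7]. Speed limits (rad/s): [2.57, 2.57, 3.14, 3.14, 3.14, 3.14].

### API

Orientations are given as [roll, pitch, yaw] about the fixed x, y, z axes, in that order (R = Rz(yaw) Ry(pitch) Rx(roll)).
In Python, from rig import r, cams, workorder, spotter gives the robot as it stands.
- The arm moves only by the tool servo_tool, never from a script. Its argument "commands" is a list of rows, each an object with "slide": the shift along the tool's x, y, z in m, a list of three; "turn": the turn about the tool's z in degrees. A call has exactly 5 rows; each row shifts and turns the commanded pose from where the row before left it, along the tool's axes as they then stand; what a row does not reach is not made up. A row lasts 1/12 s, in which the tool goes at most 41.7 mm and 7.16 degrees, less where a joint would pass 70% of its speed; a pose out of reach is approached as far as the arm can. A call with a gripper value outside its range is refused whole. "jaw" is the opening in per cent of the stroke, from 0 (shut) to 100 (fully open), set as the call begins (left out, the last holds). The fingers move at their own pace and stop on an object; "grip_force" is the grip in N (left out, the last holds). Time passes only in rows, so rows that do not move let the fingers close, or fill a call up. It gives the time, the measured TCP pose, the force and the opening at its end, in the units of the state.
- r.get_obs(): the state, without advancing time (a new reading comes with each control period).
- cams.capture(name): name is "scene" or "top"; returns a dict with "img" (384x512x3 uint8, blue, green, red), "mtx" (3x3 intrinsics, pixels), "world_from_camera" (4x4, takes a point from camera to world coordinates). Camera axes: x right, y down, z forward; pixel columns grow to the right and rows downward; lengths in m; the calibration is good to about 2 mm. A picture is of the moment at which its call begins. There is no depth.
- workorder.sign_off(): hands the job in, once; it reports no verdict.
Trained networks look in a picture, given as the dict that the camera call returned (one of the last four; its "shot" number tells which), for a name from the list of things; names that differ only in an ending like _2 or _b are one class to them, and where a whole thing is asked for, a point or a joint stands for the part that bears it (a point fixed in the world has none). Each returns a list of dicts, best first, with "p" (0 to 1); they miss things now and then, are a little off and sometimes report something else, mostly with a low value. They report only what shows in the picture. A call takes as long as a camera call.
- spotter.recognise(picture, target): "box" ([left, top, width, height] in pixels, round what is visible of it).
- spotter.masks_of(picture, target): "mask" (384x512 bool, what is visible of it) and "box" ([left, top, width, height] in pixels, round what is visible of it).
The state is a dict: "clock": time; "joint_positions": joint angles; "dq": joint speeds; "effort": joint torques, N m; "tool_pos": TCP position; "eef_rot": TCP orientation; "force": force on the tool from outside, world axes, zero at the start; "ft_torque": the same for the moment, N m; "width": opening from 0.0 (shut) to 1.0 (fully open).
Only numpy, scipy, OpenCV 4.12 (cv2) and the standard library are available. Lean on these libraries where they do the work, as an engineer would, in place of code of your own. Each camera call takes 0.05 s, during which the arm holds its last target.

## Working session

There is one attempt and no reset: what is moved stays moved. The work goes in short steps, Python scripts to look and compute and a tool call to move; the robot and the scene stay as the last step left them, time stands still between calls to the robot, and variables do not carry over. Pictures are saved under pics/ and viewed, and the job is handed in when it is done.

Besides the shell and the picture viewer there is one more tool, called as name(argument=value, ...) on one line, values as JSON. servo_tool: Moves the arm, as the interface text tells. Its arguments: {"type":"object","properties":{"commands":{"type":"array","items":{"type":"object","properties":{"slide":{"type":"array","items":{"type":"number"}},"turn":{"type":"number"}}}},"jaw":{"type":"number"},"grip_force":{"type":"number"}},"required":["commands"]}

```bash
mkdir -p pics; ls
python3 - <<'E'
from rig import r,cams,workorder,spotter
import cv2,numpy as np
o=r.get_obs();print(o)
for n in("scene","top"):
    c=cams.capture(n);cv2.imwrite(f"pics/{n}0.png",c["img"]);print(n,c["mtx"].round(1).tolist(),c["world_from_camera"].round(4).tolist())
    for t in("prep_board","tray","shell_0","nutcracker_mid","bowl","cup","jar"):
        print(t,[(round(d["p"],2),[round(float(x)) for x in d["box"]]) for d in spotter.recognise(c,t)][:4])
print(r.get_obs()["clock"])
E
```

```text
pics
{'clock': 0.0, 'joint_positions': array([-1.24599633e+00,  2.76622994e-01,  1.50613625e+00,  1.46290897e-05,
        1.36070908e+00, -1.21000272e-01]), 'dq': array([-6.49948411e-04,  1.14426265e-03, -1.19387953e-03, -7.23411694e-05,
       -7.95713364e-04,  7.52332523e-04]), 'effort': array([-2.36487234e-03, -4.16775334e+01, -2.45804143e+01, -1.33275153e-04,
        1.13292964e-02, -8.79111866e-06]), 'tool_pos': array([ 0.24775779, -0.51829669,  0.23042251]), 'eef_rot': array([-3.13973242e+00, -2.40600575e-04,  4.45796979e-01]), 'force': array([-0.4574644 ,  0.46888246,  0.52636939]), 'ft_torque': array([-0.02983475, -0.03383672, -0.01345258]), 'width': 1.000797574584896}
scene [[390.3, 0.0, 261.4], [0.0, 390.3, 191.0], [0.0, 0.0, 1.0]] [[0.8709, -0.3887, 0.3007, 0.398], [-0.4913, -0.6731, 0.5528, -0.4366], [-0.0125, -0.6291, -0.7772, 0.7089], [0.0, 0.0, 0.0, 1.0]]
prep_board [(0.67, [100, 143, 167, 153])]
tray [(0.95, [102, 141, 90, 75])]
shell_0 [(0.72, [163, 222, 20, 9]), (0.63, [209, 202, 16, 19]), (0.62, [179, 204, 15, 19])]
nutcracker_mid []
bowl [(0.6, [272, 132, 71, 63])]
cup [(0.6, [321, 212, 37, 28])]
jar [(0.61, [250, 108, 20, 38])]
top [[436.9, 0.0, 251.1], [0.0, 436.9, 185.6], [0.0, 0.0, 1.0]] [[0.0246, -0.9778, 0.2082, 0.4249], [-0.9997, -0.024, 0.0056, 0.0385], [-0.0005, -0.2083, -0.9781, 0.9721], [0.0, 0.0, 0.0, 1.0]]
prep_board [(0.71, [138, 193, 183, 122]), (0.18, [245, 257, 18, 23])]
tray [(0.69, [135, 223, 74, 90])]
shell_0 [(0.57, [244, 256, 21, 23]), (0.56, [236, 245, 17, 13]), (0.54, [249, 214, 14, 16])]
nutcracker_mid [(0.72, [288, 204, 25, 71]), (0.49, [246, 257, 15, 19])]
bowl [(0.78, [216, 76, 73, 69])]
cup [(0.95, [315, 118, 33, 34])]
jar [(0.8, [167, 112, 25, 32])]
0.8
```

Run:
```python
import cv2
a=cv2.imread("pics/scene0.png");b=cv2.imread("pics/top0.png")
cv2.imwrite("pics/s0c.png",cv2.resize(a[100:310,80:370],None,fx=2.7,fy=2.7,interpolation=3))
cv2.imwrite("pics/t0c.png",cv2.resize(b[70:330,115:365],None,fx=2.3,fy=2.3,interpolation=3))
```

```text
(no output)
```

View pics/s0c.png

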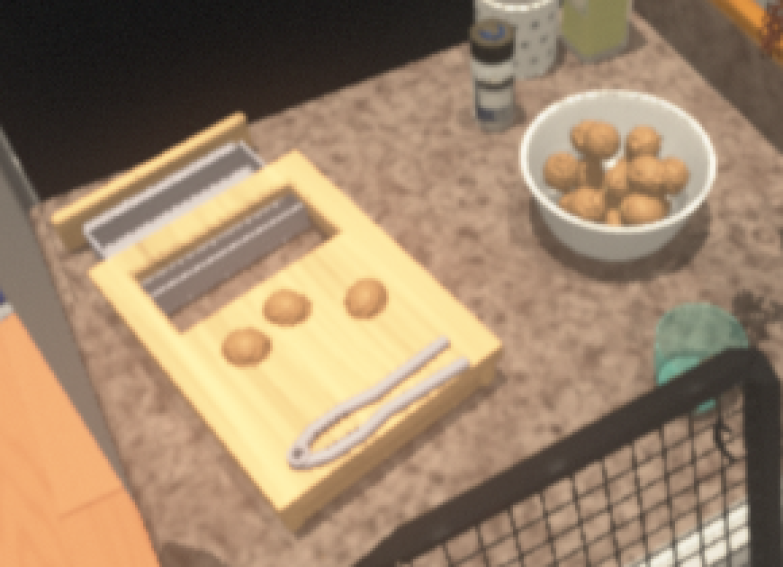

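View pics/t0c.png

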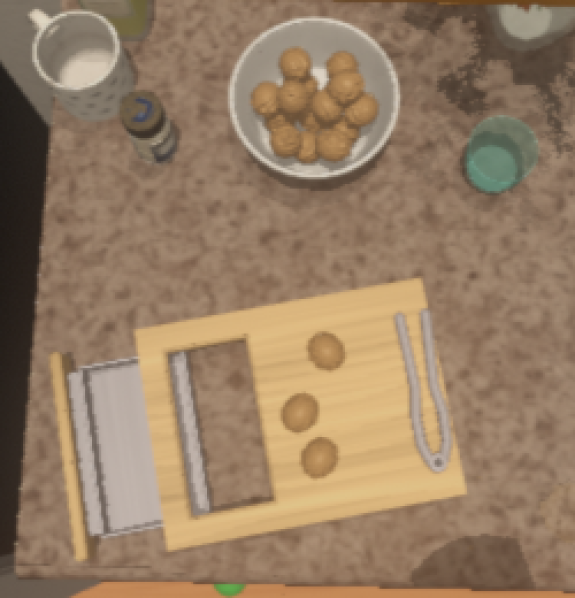

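View pics/scene0.png

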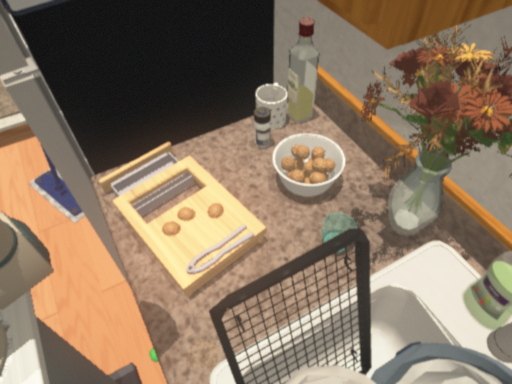

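```bash
cat > h.py <<'E'
import numpy as np,cv2
from scipy.optimize import least_squares
M={"top":(np.array([[436.9,0,251.1],[0,436.9,185.6],[0,0,1]]),np.array([[0.0246,-0.9778,0.2082,0.4249],[-0.9997,-0.024,0.0056,0.0385],[-0.0005,-0.2083,-0.9781,0.9721],[0,0,0,1]])),
"scene":(np.array([[390.3,0,261.4],[0,390.3,191.],[0,0,1]]),np.array([[0.8709,-0.3887,0.3007,0.398],[-0.4913,-0.6731,0.5528,-0.4366],[-0.0125,-0.6291,-0.7772,0.7089],[0,0,0,1]]))}
def ray(n,p,z):
    K,T=M[n];d=T[:3,:3]@np.linalg.solve(K,[p[0],p[1],1]);o=T[:3,3];return o+d*(z-o[2])/d[2]
def proj(n,P):
    K,T=M[n];q=K@(T[:3,:3].T@(np.asarray(P)-T[:3,3]));return q[:2]/q[2]
E
python3 - <<'E'
from h import *
top=lambda p:(115+p[0]/2.3,70+p[1]/2.3)
sc=lambda p:(80+p[0]/2.7,100+p[1]/2.7)
loc=[(.1,.135),(.1,-.135),(-.1,-.135),(-.1,.135)]
tc=[top(p) for p in[(135,330),(421,280),(466,493),(168,550)]]
scn=[sc(p) for p in[(295,152),(501,350),(288,515),(90,268)]]
def fit(sets):
    def f(x):
        c,s=np.cos(x[2]),np.sin(x[2]);e=[]
        for n,pts in sets:
            for l,p in zip(loc,pts): e+=list(proj(n,[x[0]+c*l[0]-s*l[1],x[1]+s*l[0]+c*l[1],.054])-p)
        return e
    g=least_squares(f,[.4,.05,.1]);print(g.x.round(4),np.round(g.fun,1));return g.x
fit([("top",tc)]);fit([("scene",scn)]);x=fit([("top",tc),("scene",scn)])
def toB(P):
    c,s=np.cos(x[2]),np.sin(x[2]);d=P[:2]-x[:2];return (np.array([c*d[0]+s*d[1],-s*d[0]+c*d[1]])*1000).round(1)
def show(nm,n,p,z):
    P=ray(n,p,z);print(nm,P.round(3),"board",toB(P))
for i,p in enumerate([(326,351),(300,412),(320,457)]): show("shell top",'top',top(p),.062)
for i,p in enumerate([(367,299),(288,307),(246,347)]): show("shell sc",'scene',sc(p),.062)
for p in [(56,354),(63,353),(78,560),(88,557)]: show("front","top",top(p),.046)
for p in [(400,316),(427,312),(438,463),(450,450)]: show("nut","top",top(p),.062)
for p in [(165,352),(247,336),(274,498),(192,517)]: show("opening","top",top(p),.054)
for p in [(47,130),(17,575)]: show("wall","top",top(p),0)
for p in [(115,188),(272,84),(97,193)]: show("wallS","scene",p,0)
for p,z in [((314,97),.06),((495,165),0.0),((150,150),0)]: show("bowl/cup/jar","top",top(p),z)
E
```

```text
[0.486  0.0542 0.2056] [-0.2 -0.2  0.2 -0.9  0.4  0.6 -0.4  0.4]
[0.4893 0.0511 0.207 ] [ 1.1 -0.3  2.  -1.5 -2.1 -0.4 -0.6  2.1]
[0.4877 0.0529 0.2067] [ 0.4 -0.9  0.8 -1.8  1.1 -0.4  0.4 -0.4  0.2 -0.5  0.9 -1.7 -3.3 -0.8
 -1.5  1.8]
shell top [0.54  0.03  0.062] board [ 46.2 -33.1]
shell top [0.484 0.052 0.062] board [-3.6 -0. ]
shell top [0.445 0.033 0.062] board [-45.9 -10.4]
shell sc [0.542 0.025 0.062] board [ 47.2 -38.6]
shell sc [0.487 0.048 0.062] board [-2.  -4.7]
shell sc [0.446 0.03  0.062] board [-45.7 -14.1]
front [0.533 0.279 0.046] board [ 90.7 212.5]
front [0.534 0.273 0.046] board [ 90.4 206. ]
front [0.35  0.246 0.046] board [-95.  216.9]
front [0.353 0.237 0.046] board [-94.1 207.8]
nut [ 0.574 -0.037  0.062] board [  65.6 -105.7]
nut [ 0.578 -0.062  0.062] board [  64.8 -130.8]
nut [ 0.442 -0.072  0.062] board [ -70.1 -112.6]
nut [ 0.454 -0.082  0.062] board [ -60.9 -125.5]
opening [0.536 0.178 0.054] board [ 73.1 112.1]
opening [0.553 0.103 0.054] board [74.  35.6]
opening [0.408 0.073 0.054] board [-73.6  36.3]
opening [0.39  0.145 0.054] board [-76.6 110.7]
wall [0.767 0.318 0.   ] board [327.5 202.6]
wall [0.332 0.312 0.   ] board [-99.6 285.2]
wallS [0.377 0.249 0.   ] board [-68.4 214.6]
wallS [0.903 0.412 0.   ] board [479.9 265.9]
wallS [ 0.336  0.255 -0.   ] board [-107.3  229.1]
bowl/cup/jar [0.785 0.047 0.06 ] board [289.9 -66.9]
bowl/cup/jar [ 0.741 -0.137  0.   ] board [ 208.4 -237.9]
bowl/cup/jar [0.748 0.212 0.   ] board [287.3 102.6]
```

servo_tool(commands=[{"slide": [0, 0, -0.035], "turn": 6.85}, {"slide": [0, 0, -0.01], "turn": 6.85}, {"slide": [0.016, -0.0355, 0]}, {"slide": [0.016, -0.0355, 0]}, {"slide": [0.016, -0.0355, 0]}], jaw=40)

```text
invalid input at $.commands[2]: expected keys slide, turn
```

servo_tool(commands=[{"slide": [0.016, -0.0355, 0]}, {"slide": [0.016, -0.0355, 0]}, {"slide": [0.016, -0.0355, 0]}, {"slide": [0.016, -0.0355, 0]}, {"slide": [0.016, -0.0355, 0]}])

```text
invalid input at $.commands[0]: expected keys slide, turn
```

servo_tool(commands=[{"slide": [0.016, -0.0355, 0]}, {"slide": [0.016, -0.0355, 0]}, {"slide": [0.016, -0.0355, 0]}, {"slide": [0.016, -0.0355, 0]}, {"slide": [0.016, -0.0355, 0]}])

```text
invalid input at $.commands[0]: expected keys slide, turn
```

servo_tool(commands=[{"slide": [0, 0, -0.035], "turn": 6.85}, {"slide": [0, 0, -0.01], "turn": 6.85}, {"slide": [0.016, -0.0355, 0], "turn": 0}, {"slide": [0.016, -0.0355, 0], "turn": 0}, {"slide": [0.016, -0.0355, 0], "turn": 0}], jaw=40)

```text
clock: 1.22
tool_pos: [0.2731, -0.4038, 0.2763]
eef_rot: [3.142, -0.0, 0.205]
force: [-0.1, 0.5, 0.3]
width: 0.401
```

servo_tool(commands=[{"slide": [0.016, -0.0355, 0], "turn": 0}, {"slide": [0.016, -0.0355, 0], "turn": 0}, {"slide": [0.016, -0.0355, 0], "turn": 0}, {"slide": [0.016, -0.0355, 0], "turn": 0}, {"slide": [0.016, -0.0355, 0], "turn": 0}])

```text
clock: 1.63
tool_pos: [0.3148, -0.2128, 0.2765]
eef_rot: [3.141, -0.001, 0.206]
force: [0.5, -0.1, -0.3]
width: 0.402
```

servo_tool(commands=[{"slide": [0.016, -0.0355, 0], "turn": 0}, {"slide": [0.016, -0.0355, 0], "turn": 0}, {"slide": [0.016, -0.0355, 0], "turn": 0}, {"slide": [0.016, -0.0355, 0], "turn": 0}, {"slide": [0.016, -0.0355, 0], "turn": 0}])

```text
clock: 2.05
tool_pos: [0.3567, -0.0226, 0.2767]
eef_rot: [3.141, -0.001, 0.206]
force: [0.5, 0.4, -0.4]
width: 0.403
```

servo_tool(commands=[{"slide": [0.016, -0.0355, 0], "turn": 0}, {"slide": [0.016, -0.0355, 0], "turn": 0}, {"slide": [0.016, -0.0355, 0], "turn": 0}, {"slide": [0.016, -0.0355, 0], "turn": 0}, {"slide": [0, 0, 0], "turn": 0}])

```text
clock: 2.47
tool_pos: [0.3912, 0.1342, 0.2765]
eef_rot: [-3.137, -0.003, 0.215]
force: [0.1, -0.1, -0.2]
width: 0.4
```

servo_tool(commands=[{"slide": [0.016, -0.034, 0], "turn": 0}, {"slide": [0.016, -0.034, 0], "turn": 0}, {"slide": [0.016, -0.034, 0.01], "turn": 0}, {"slide": [0, 0, 0.04], "turn": 0}, {"slide": [0, 0, 0.04], "turn": 0}])

```text
clock: 2.88
tool_pos: [0.4185, 0.2397, 0.1869]
eef_rot: [-3.141, -0.006, 0.21]
force: [0.5, 0.6, -0.2]
width: 0.401
```

servo_tool(commands=[{"slide": [0, 0, 0.04], "turn": 0}, {"slide": [0, 0, 0.04], "turn": 0}, {"slide": [0, 0, 0.02], "turn": 0}, {"slide": [0, 0, 0], "turn": 0}, {"slide": [0, 0, 0], "turn": 0}])

```text
clock: 3.3
tool_pos: [0.416, 0.2368, 0.0858]
eef_rot: [3.141, 0.002, 0.206]
force: [0.5, 1.2, 1.0]
width: 0.397
```

Run:
```python
from rig import r,cams
import cv2,numpy as np
a=cams.capture("scene")["img"];b=cams.capture("top")["img"]
v=np.hstack([cv2.resize(a[90:310,60:290],None,fx=1.7,fy=1.7,interpolation=3),cv2.resize(b[110:330,115:345],None,fx=1.7,fy=1.7,interpolation=3)])
cv2.imwrite("pics/p1.png",v);print(r.get_obs()["tool_pos"],r.get_obs()["eef_rot"])
```

```text
[0.41806782 0.2376985  0.08796837] [-3.14112499 -0.00359119  0.20640517]
```

View pics/p1.png

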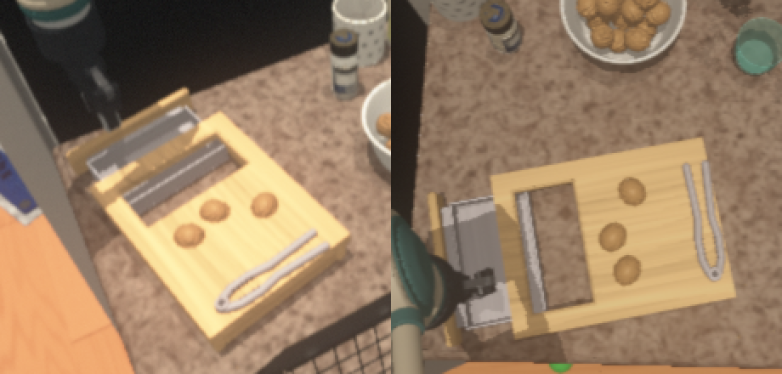

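servo_tool(commands=[{"slide": [0, -0.008, 0], "turn": 0}, {"slide": [0, 0, 0.02], "turn": 0}, {"slide": [0, 0, 0.02], "turn": 0}, {"slide": [0, 0, 0.012], "turn": 0}, {"slide": [0, 0, 0], "turn": 0}])

```text
clock: 3.82
tool_pos: [0.4142, 0.2455, 0.0338]
eef_rot: [-3.141, 0.001, 0.207]
force: [-0.3, -0.6, 0.3]
width: 0.405
```

```bash
cat > look.py <<'E'
import sys
from rig import r,cams
import cv2,numpy as np
a=cams.capture("scene")["img"];b=cams.capture("top")["img"]
cv2.imwrite("pics/%s_s.png"%sys.argv[1],a);cv2.imwrite("pics/%s_t.png"%sys.argv[1],b)
v=np.hstack([cv2.resize(a[120:300,90:280],None,fx=2.1,fy=2.1,interpolation=3),cv2.resize(b[160:340,130:320],None,fx=2.1,fy=2.1,interpolation=3)])
cv2.imwrite("pics/%s.png"%sys.argv[1],v);o=r.get_obs();print(o["clock"],o["tool_pos"].round(4),o["eef_rot"].round(3),o["force"].round(1),round(o["width"],3))
p=o["tool_pos"][:2]-[.4877,.0529];c,s=np.cos(.2067),np.sin(.2067);print("board",(1000*np.array([c*p[0]+s*p[1],-s*p[0]+c*p[1]])).round(1))
E
python3 look.py p2
```

```text
3.9167 [0.4156 0.2459 0.0354] [-3.141e+00 -2.000e-03  2.070e-01] [-0.9 -0.3 -0.7] 0.395
board [-31.  203.7]
```

View pics/p2.png

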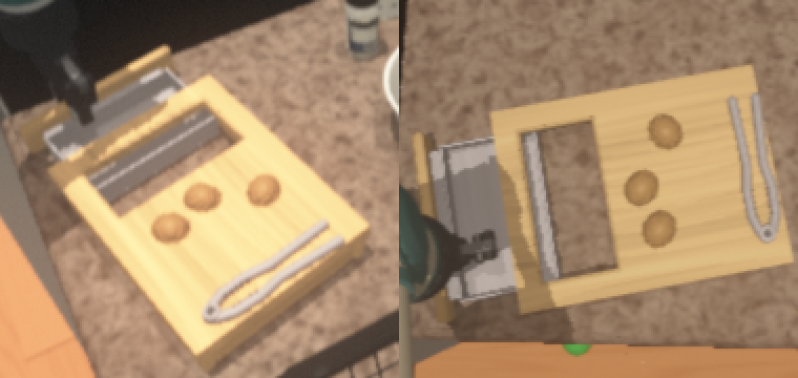

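servo_tool(commands=[{"slide": [0, 0.005, 0], "turn": 0}, {"slide": [0, 0.005, 0], "turn": 0}, {"slide": [0, 0.005, 0], "turn": 0}, {"slide": [0, 0.005, 0], "turn": 0}, {"slide": [0, 0.005, 0], "turn": 0}])

```text
clock: 4.33
tool_pos: [0.4207, 0.2203, 0.0349]
eef_rot: [-3.141, -0.002, 0.206]
force: [0.4, 2.3, 0.3]
width: 0.4
```

```bash
python3 look.py p3
```

```text
4.4333 [0.42   0.2195 0.0344] [3.141 0.    0.206] [-1.  -0.5  0.3] 0.398
board [-32.1 176.9]
```

View pics/p3.png

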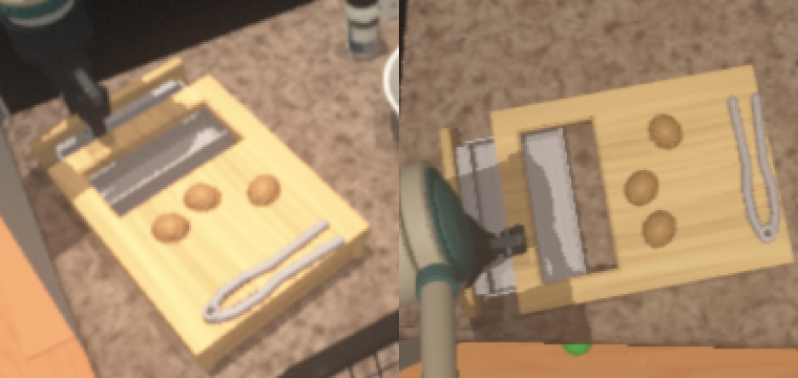

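servo_tool(commands=[{"slide": [0, 0, 0], "turn": 0}, {"slide": [0, 0.003, 0], "turn": 0}, {"slide": [0, 0.003, 0], "turn": 0}, {"slide": [0, 0.003, 0], "turn": 0}, {"slide": [0, 0.003, 0], "turn": 0}], jaw=27, grip_force=20)

```text
clock: 4.85
tool_pos: [0.4222, 0.2087, 0.0342]
eef_rot: [3.142, 0.0, 0.207]
force: [0.3, 1.9, 0.7]
width: 0.271
```

servo_tool(commands=[{"slide": [0, -0.003, 0], "turn": 0}, {"slide": [0, 0, -0.02], "turn": 0}, {"slide": [0, 0, -0.02], "turn": 0}, {"slide": [0, -0.01, 0], "turn": 0}, {"slide": [0, -0.02, 0], "turn": 0}])

```text
clock: 5.27
tool_pos: [0.4165, 0.2407, 0.075]
eef_rot: [3.141, -0.002, 0.205]
force: [-0.4, 0.7, -0.0]
width: 0.273
```

```bash
python3 look.py p4
```

```text
5.3667 [0.4152 0.2429 0.0741] [-3.141e+00 -1.000e-03  2.080e-01] [ 0.5 -0.5 -0.3] 0.268
board [-31.9 200.9]
```

View pics/p4.png

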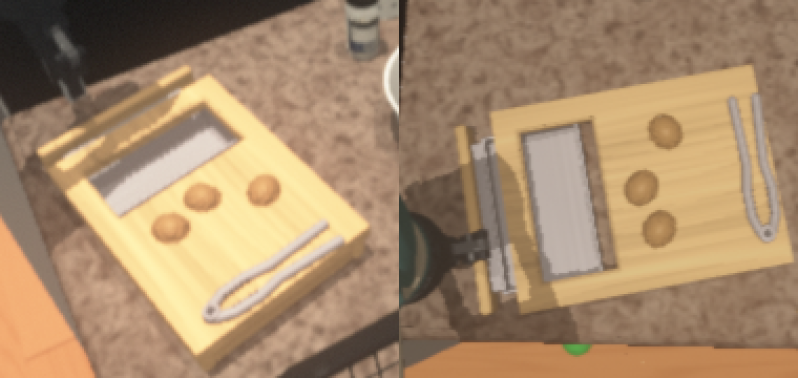

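servo_tool(commands=[{"slide": [0, -0.002, 0], "turn": 0}, {"slide": [0, 0, 0], "turn": 0}, {"slide": [0, 0, 0.016], "turn": 0}, {"slide": [0, 0, 0.016], "turn": 0}, {"slide": [0, 0, 0.014], "turn": 0}], jaw=0)

```text
clock: 5.78
tool_pos: [0.4149, 0.2425, 0.0273]
eef_rot: [3.141, 0.001, 0.206]
force: [-1.1, -0.1, 0.1]
width: 0.002
```

servo_tool(commands=[{"slide": [0, 0.005, 0], "turn": 0}, {"slide": [0, 0.006, 0], "turn": 0}, {"slide": [0, 0.006, 0], "turn": 0}, {"slide": [0, 0.006, 0], "turn": 0}, {"slide": [0, 0.006, 0], "turn": 0}])

```text
clock: 6.2
tool_pos: [0.4214, 0.2142, 0.0289]
eef_rot: [-3.141, -0.001, 0.206]
force: [-0.6, 2.3, -0.5]
width: 0.0
```

```bash
python3 look.py p5
```

```text
6.3 [0.4219 0.2137 0.0289] [ 3.141e+00 -2.000e-03  2.060e-01] [ 0.5 -0.8  0.3] 0.004
board [-31.4 170.9]
```

View pics/p5.png

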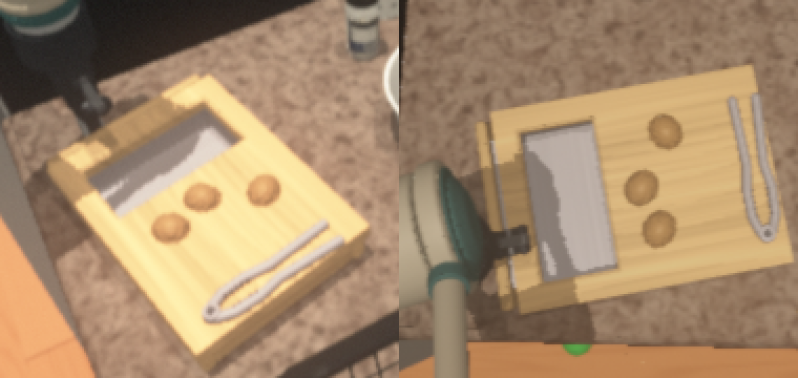

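Nearly home (about 7 mm gap). Push the rest slowly, watching force.

servo_tool(commands=[{"slide": [0, 0.003, 0], "turn": 0}, {"slide": [0, 0.003, 0], "turn": 0}, {"slide": [0, 0.002, 0], "turn": 0}, {"slide": [0, 0.001, 0], "turn": 0}, {"slide": [0, 0, 0], "turn": 0}])

```text
clock: 6.72
tool_pos: [0.4234, 0.2071, 0.0288]
eef_rot: [-3.139, -0.002, 0.205]
force: [-0.6, 5.3, 2.2]
width: -0.002
```

servo_tool(commands=[{"slide": [0, 0.001, 0], "turn": 0}, {"slide": [0, 0.001, 0], "turn": 0}, {"slide": [0, 0.001, 0], "turn": 0}, {"slide": [0, 0, 0], "turn": 0}, {"slide": [0, 0, 0], "turn": 0}])

```text
clock: 7.13
tool_pos: [0.4235, 0.2069, 0.0288]
eef_rot: [-3.135, -0.002, 0.203]
force: [-3.2, 15.2, 1.5]
width: 0.0
```

servo_tool(commands=[{"slide": [0, -0.012, 0], "turn": 0}, {"slide": [0, -0.003, -0.01], "turn": 0}, {"slide": [0, 0, -0.035], "turn": 0}, {"slide": [0, 0, -0.035], "turn": -7}, {"slide": [0, 0, -0.015], "turn": -7}])

```text
clock: 7.55
tool_pos: [0.4224, 0.2183, 0.1268]
eef_rot: [3.14, -0.005, 0.458]
force: [1.1, -0.4, -0.3]
width: -0.003
```

servo_tool(commands=[{"slide": [0, 0, 0], "turn": -7}, {"slide": [0, 0, 0], "turn": -7}, {"slide": [0, 0, 0], "turn": -7}, {"slide": [0, 0, 0], "turn": -7}, {"slide": [0, 0, 0], "turn": -7}], jaw=15)

```text
clock: 7.97
tool_pos: [0.4204, 0.2174, 0.1233]
eef_rot: [3.141, 0.001, 1.068]
force: [0.3, 0.2, 0.6]
width: 0.15
```

servo_tool(commands=[{"slide": [0, 0, 0], "turn": -7}, {"slide": [0, 0, 0], "turn": -7}, {"slide": [0, 0, 0], "turn": -7}, {"slide": [0, 0, 0], "turn": -7}, {"slide": [0, 0, 0], "turn": -7}])

```text
clock: 8.38
tool_pos: [0.4203, 0.2174, 0.1231]
eef_rot: [-3.141, 0.001, 1.679]
force: [0.8, -0.6, 0.1]
width: 0.149
```

```bash
python3 look.py p6
```

```text
8.4833 [0.4203 0.2174 0.1231] [-3.141e+00  1.000e-03  1.673e+00] [-0.3  0.5 -0.2] 0.151
board [-32.2 174.8]
```

View pics/p6.png

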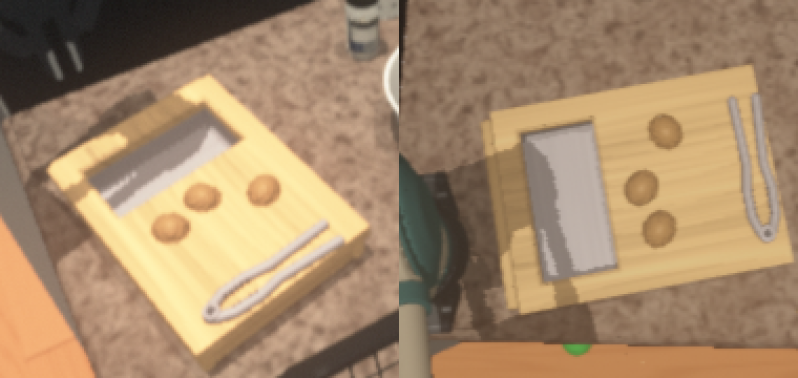

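servo_tool(commands=[{"slide": [0, 0, 0], "turn": -6}, {"slide": [-0.036, 0.011, 0], "turn": 0}, {"slide": [-0.036, 0.011, 0], "turn": 0}, {"slide": [-0.036, 0.011, 0], "turn": 0}, {"slide": [-0.036, 0.011, 0], "turn": 0}])

```text
clock: 8.9
tool_pos: [0.4935, 0.0844, 0.1233]
eef_rot: [3.141, 0.001, 1.775]
force: [0.7, 1.7, 0.2]
width: 0.15
```

servo_tool(commands=[{"slide": [-0.036, 0.011, 0], "turn": 0}, {"slide": [-0.036, 0.011, 0], "turn": 0}, {"slide": [-0.034, 0.012, 0], "turn": 0}, {"slide": [0, 0, 0.02], "turn": 0}, {"slide": [0, 0, 0], "turn": 0}])

```text
clock: 9.32
tool_pos: [0.5472, -0.0129, 0.1007]
eef_rot: [-3.137, -0.001, 1.771]
force: [-1.5, -0.6, -0.4]
width: 0.151
```

```bash
python3 look.py p7
```

```text
9.4167 [ 0.5468 -0.0109  0.1025] [-3.138e+00 -1.000e-03  1.775e+00] [-0.3  0.2 -0.3] 0.148
board [ 44.7 -74.6]
```

View pics/p7.png

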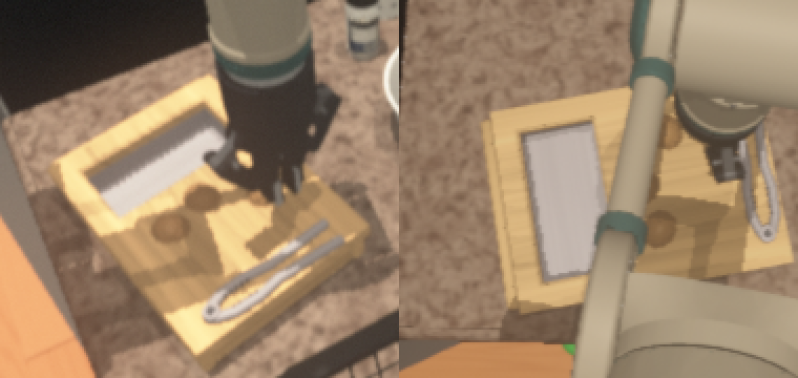

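servo_tool(commands=[{"slide": [0, 0, 0.015], "turn": 0}, {"slide": [0, 0, 0.012], "turn": 0}, {"slide": [0, 0, 0.01], "turn": 0}, {"slide": [0, 0, 0.007], "turn": 0}, {"slide": [0, 0, 0], "turn": 0}])

```text
clock: 9.83
tool_pos: [0.5468, -0.0101, 0.0583]
eef_rot: [-3.139, -0.001, 1.778]
force: [-0.4, 0.1, -0.3]
width: 0.145
```

```bash
python3 look.py p8
```

```text
9.9333 [ 0.5481 -0.0105  0.0596] [3.142 0.    1.778] [0.3 0.1 0.6] 0.148
board [ 46.1 -74.4]
```

View pics/p8.png

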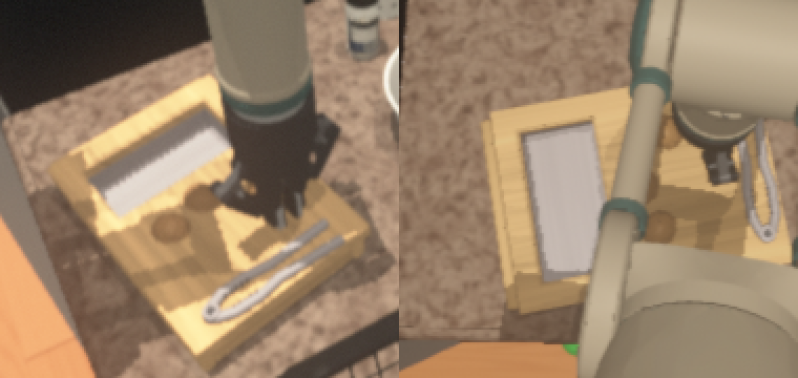

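Run:
```python
from h import *
for P in([.548,-.0105,.06],[.540,.030,.062]):
    q=proj("top",P);s=proj("scene",P);print(q,(q-[130,160])*2.1+[399,0],(s-[90,120])*2.1)
```

```text
[276.08580008 219.31429493] [705.78018017 124.56001936] [286.22692137 214.99599241]
[256.73231204 222.51463971] [665.13785529 131.28074339] [260.484894   187.56223667]
```

servo_tool(commands=[{"slide": [0.006, 0, 0], "turn": 0}, {"slide": [0.006, 0, 0], "turn": 0}, {"slide": [0.006, 0, 0], "turn": 0}, {"slide": [0.006, 0, 0], "turn": 0}, {"slide": [0.006, 0, 0], "turn": 0}])

```text
clock: 10.35
tool_pos: [0.542, 0.0191, 0.0596]
eef_rot: [3.141, 0.0, 1.778]
force: [-0.7, -1.2, -0.2]
width: 0.149
```

```bash
python3 look.py p9
```

```text
10.45 [0.5417 0.0195 0.0595] [ 3.141 -0.     1.779] [ 0.8 -0.1 -0.1] 0.15
board [ 46.  -43.8]
```

View pics/p9.png

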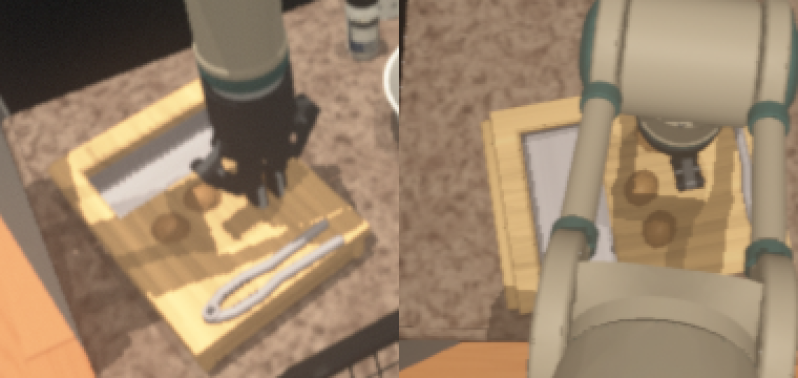

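servo_tool(commands=[{"slide": [0.006, 0, 0], "turn": 0}, {"slide": [0.006, 0, 0], "turn": 0}, {"slide": [0.006, 0, 0], "turn": 0}, {"slide": [0.006, 0, 0], "turn": 0}, {"slide": [0.006, 0, 0], "turn": 0}])

```text
clock: 10.87
tool_pos: [0.5356, 0.0484, 0.0593]
eef_rot: [3.142, 0.0, 1.777]
force: [-0.6, 0.2, 0.3]
width: 0.151
```

servo_tool(commands=[{"slide": [0.006, 0, 0], "turn": 0}, {"slide": [0.006, 0, 0], "turn": 0}, {"slide": [0.006, 0, 0], "turn": 0}, {"slide": [0.006, 0, 0], "turn": 0}, {"slide": [0.006, 0, 0], "turn": 0}])

```text
clock: 11.28
tool_pos: [0.5295, 0.0777, 0.0593]
eef_rot: [-3.142, 0.0, 1.778]
force: [-0.1, 0.7, 0.8]
width: 0.152
```

```bash
python3 look.py p10
```

```text
11.3833 [0.5293 0.0781 0.0592] [-3.141 -0.     1.778] [-0.5  0.8  0. ] 0.152
board [45.9 16.2]
```

View pics/p10.png

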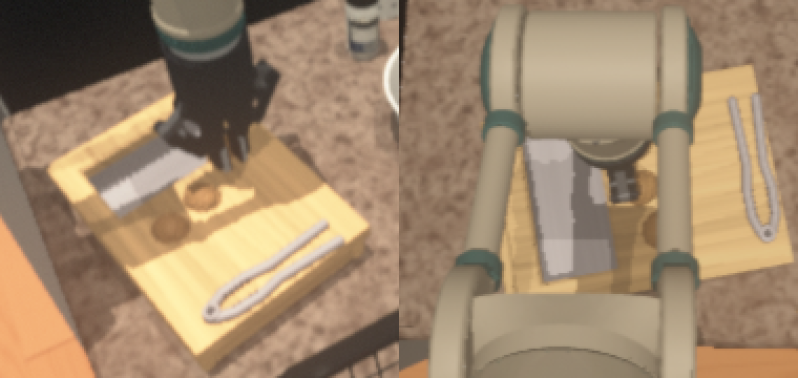

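servo_tool(commands=[{"slide": [0.006, 0, 0], "turn": 0}, {"slide": [0.006, 0, 0], "turn": 0}, {"slide": [0.006, 0, 0], "turn": 0}, {"slide": [0, 0, 0], "turn": 0}, {"slide": [0, 0, 0], "turn": 0}])

```text
clock: 11.8
tool_pos: [0.5258, 0.0951, 0.0593]
eef_rot: [-3.141, 0.0, 1.778]
force: [-0.3, -0.0, -0.8]
width: 0.158
```

servo_tool(commands=[{"slide": [-0.015, 0, 0], "turn": 0}, {"slide": [-0.01, 0, -0.02], "turn": 0}, {"slide": [-0.04, -0.003, -0.03], "turn": 0}, {"slide": [-0.04, 0, 0], "turn": 0}, {"slide": [0, 0, 0], "turn": 0}])

```text
clock: 12.22
tool_pos: [0.5473, -0.0082, 0.1062]
eef_rot: [3.136, 0.006, 1.774]
force: [0.7, 0.4, 0.9]
width: 0.147
```

```bash
python3 look.py p11
```

```text
12.3167 [ 0.544  -0.0036  0.1044] [3.141 0.    1.774] [-0.8  1.2 -0.3] 0.151
board [ 43.5 -66.8]
```

View pics/p11.png

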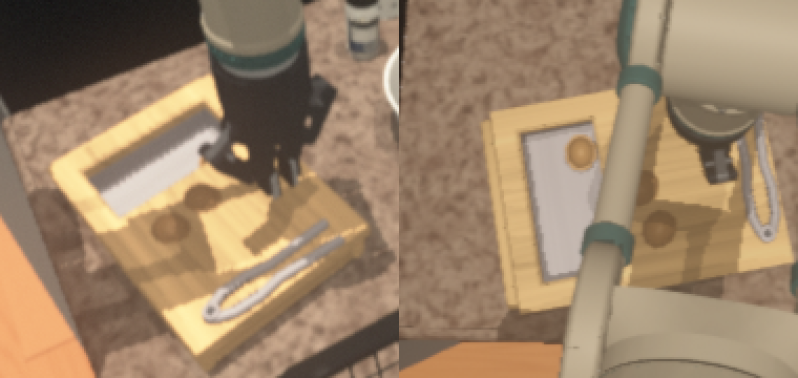

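servo_tool(commands=[{"slide": [0.003, -0.03, 0], "turn": 0}, {"slide": [0.003, -0.03, 0], "turn": 0}, {"slide": [0.003, -0.03, 0], "turn": 0}, {"slide": [0.003, -0.002, 0], "turn": 0}, {"slide": [0, 0, 0], "turn": 0}])

```text
clock: 12.73
tool_pos: [0.4483, -0.0077, 0.1038]
eef_rot: [-3.139, -0.001, 1.778]
force: [1.4, -0.3, -0.5]
width: 0.153
```

```bash
python3 look.py p12
```

```text
12.8333 [ 0.452  -0.0085  0.1044] [3.14  0.    1.778] [-0.3  0.4 -0.5] 0.151
board [-47.6 -52.8]
```

View pics/p12.png

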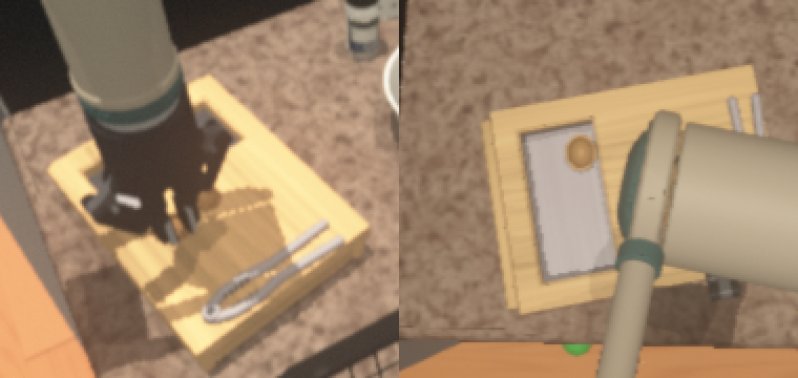

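servo_tool(commands=[{"slide": [-0.005, 0, 0.01], "turn": 0}, {"slide": [0, 0, 0.012], "turn": 0}, {"slide": [0, 0, 0.012], "turn": 0}, {"slide": [0, 0, 0.011], "turn": 0}, {"slide": [0, 0, 0], "turn": 0}])

```text
clock: 13.25
tool_pos: [0.4523, -0.0135, 0.0575]
eef_rot: [-3.139, -0.001, 1.778]
force: [-0.5, 0.1, 0.9]
width: 0.15
```

servo_tool(commands=[{"slide": [0.006, 0, 0], "turn": 0}, {"slide": [0.006, 0, 0], "turn": 0}, {"slide": [0.006, 0, 0], "turn": 0}, {"slide": [0.006, 0, 0], "turn": 0}, {"slide": [0.006, 0, 0], "turn": 0}])

```text
clock: 13.67
tool_pos: [0.4463, 0.0162, 0.0598]
eef_rot: [3.14, 0.0, 1.778]
force: [0.9, -0.7, -0.1]
width: 0.153
```

```bash
python3 look.py p13
```

```text
13.7667 [0.4457 0.0164 0.0596] [3.141 0.    1.779] [-0.7  0.   0.2] 0.149
board [-48.6 -27.1]
```

View pics/p13.png

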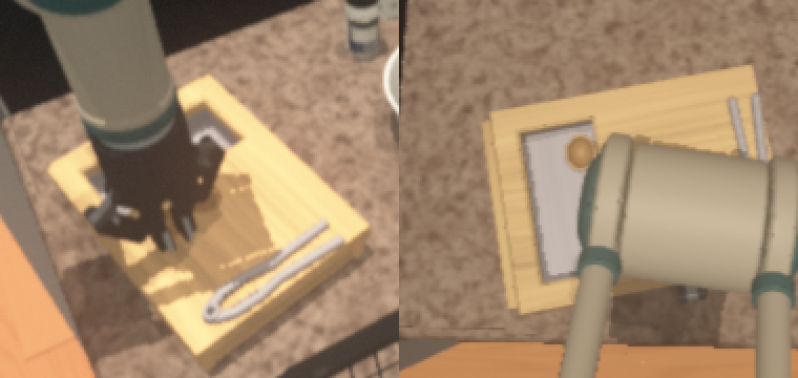

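Shell hidden behind the fingers, middle one still glimpsed at (210,215). Continue pushing.

servo_tool(commands=[{"slide": [0.006, 0, 0], "turn": 0}, {"slide": [0.006, 0, 0], "turn": 0}, {"slide": [0.006, 0, 0], "turn": 0}, {"slide": [0.006, 0, 0], "turn": 0}, {"slide": [0.006, 0, 0], "turn": 0}])

```text
clock: 14.18
tool_pos: [0.4398, 0.0453, 0.0593]
eef_rot: [3.141, 0.0, 1.777]
force: [-0.0, 0.6, 0.4]
width: 0.15
```

servo_tool(commands=[{"slide": [0.006, 0, 0], "turn": 0}, {"slide": [0.006, 0, 0], "turn": 0}, {"slide": [0.006, 0, 0], "turn": 0}, {"slide": [0.006, 0, 0], "turn": 0}, {"slide": [0.006, 0, 0], "turn": 0}])

```text
clock: 14.6
tool_pos: [0.4337, 0.0748, 0.0593]
eef_rot: [3.141, -0.0, 1.777]
force: [0.6, 0.4, -0.0]
width: 0.149
```

servo_tool(commands=[{"slide": [0.001, 0, 0], "turn": 0}, {"slide": [0, 0, 0], "turn": 0}, {"slide": [0, 0, 0], "turn": 0}, {"slide": [-0.015, 0, 0], "turn": 0}, {"slide": [-0.02, 0, -0.03], "turn": 0}])

```text
clock: 15.02
tool_pos: [0.4363, 0.0414, 0.0855]
eef_rot: [-3.131, -0.003, 1.779]
force: [0.1, 0.0, -0.8]
width: 0.151
```

servo_tool(commands=[{"slide": [-0.02, 0, -0.02], "turn": 0}, {"slide": [-0.025, 0.007, 0], "turn": 0}, {"slide": [-0.025, 0.007, 0], "turn": 0}, {"slide": [0, 0, 0], "turn": 0}, {"slide": [0, 0, 0], "turn": 0}])

```text
clock: 15.43
tool_pos: [0.4692, -0.026, 0.1092]
eef_rot: [3.142, 0.0, 1.775]
force: [-1.0, 0.9, -0.1]
width: 0.152
```

```bash
python3 look.py p14
```

```text
15.5333 [ 0.4678 -0.0245  0.1088] [-3.140e+00 -1.000e-03  1.777e+00] [ 0.2  0.9 -0.7] 0.15
board [-35.4 -71.7]
```

View pics/p14.png

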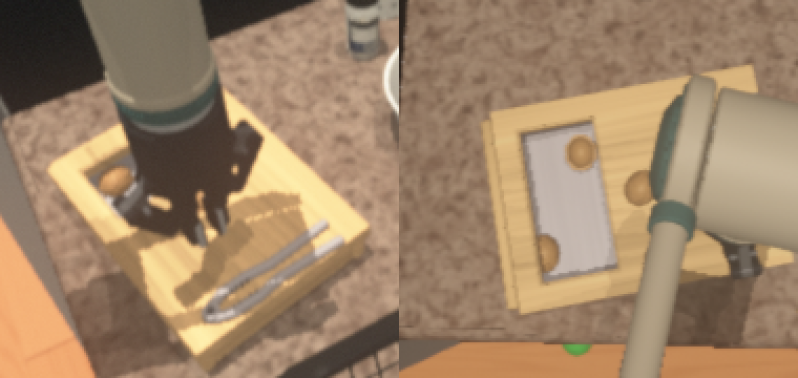

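servo_tool(commands=[{"slide": [0.012, 0.016, 0], "turn": 0}, {"slide": [0.012, 0.016, 0], "turn": 0}, {"slide": [0, 0, 0.015], "turn": 0}, {"slide": [0, 0, 0.015], "turn": 0}, {"slide": [0, 0, 0], "turn": 0}])

```text
clock: 15.95
tool_pos: [0.4922, 0.0069, 0.0768]
eef_rot: [-3.135, -0.002, 1.779]
force: [-0.8, -1.1, -0.1]
width: 0.148
```

servo_tool(commands=[{"slide": [0, 0, 0.012], "turn": 0}, {"slide": [0, 0, 0.008], "turn": 0}, {"slide": [0, 0, 0], "turn": 0}, {"slide": [0.006, 0, 0], "turn": 0}, {"slide": [0.006, 0, 0], "turn": 0}])

```text
clock: 16.37
tool_pos: [0.4928, 0.0173, 0.0597]
eef_rot: [3.141, 0.0, 1.777]
force: [0.5, -0.1, -0.3]
width: 0.154
```

```bash
python3 look.py p15
```

```text
16.4667 [0.4925 0.018  0.0598] [ 3.141 -0.     1.778] [1.2 0.1 0.4] 0.15
board [ -2.4 -35.2]
```

View pics/p15.png

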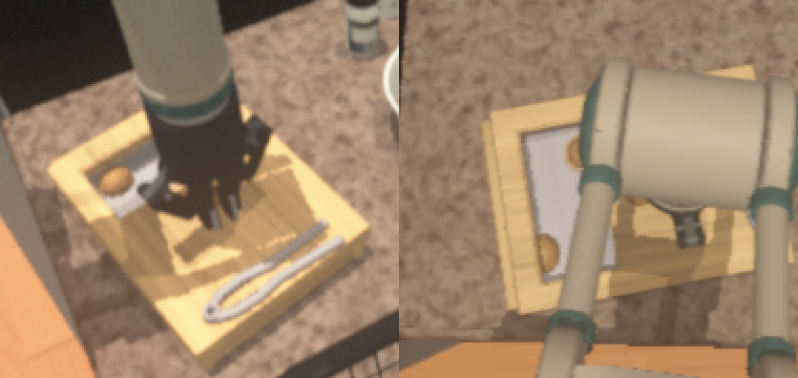

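servo_tool(commands=[{"slide": [0.006, 0, 0], "turn": 0}, {"slide": [0.006, 0, 0], "turn": 0}, {"slide": [0.006, 0, 0], "turn": 0}, {"slide": [0.006, 0, 0], "turn": 0}, {"slide": [0.006, 0, 0], "turn": 0}])

```text
clock: 16.88
tool_pos: [0.4864, 0.047, 0.0594]
eef_rot: [3.141, 0.0, 1.778]
force: [-0.3, -0.9, 0.8]
width: 0.149
```

servo_tool(commands=[{"slide": [0.006, 0, 0], "turn": 0}, {"slide": [0.006, 0, 0], "turn": 0}, {"slide": [0.006, 0, 0], "turn": 0}, {"slide": [0.006, 0, 0], "turn": 0}, {"slide": [0.006, 0, 0], "turn": 0}])

```text
clock: 17.3
tool_pos: [0.4806, 0.0761, 0.0595]
eef_rot: [3.141, 0.001, 1.778]
force: [-0.7, -1.7, 5.0]
width: 0.153
```

servo_tool(commands=[{"slide": [0.006, 0, 0], "turn": 0}, {"slide": [0, 0, 0], "turn": 0}, {"slide": [0, 0, 0], "turn": 0}, {"slide": [-0.015, 0, 0], "turn": 0}, {"slide": [-0.02, 0, -0.03], "turn": 0}])

```text
clock: 17.72
tool_pos: [0.4817, 0.048, 0.0851]
eef_rot: [-3.13, -0.003, 1.779]
force: [0.2, 0.7, -0.3]
width: 0.157
```

servo_tool(commands=[{"slide": [-0.03, 0, -0.035], "turn": 0}, {"slide": [-0.03, -0.02, -0.03], "turn": 0}, {"slide": [-0.03, -0.025, -0.02], "turn": 0}, {"slide": [-0.03, -0.02, -0.03], "turn": 0}, {"slide": [-0.03, -0.02, -0.03], "turn": 0}])

```text
clock: 18.13
tool_pos: [0.4371, -0.1022, 0.2205]
eef_rot: [-3.14, -0.001, 1.777]
force: [1.1, -1.0, -0.7]
width: 0.152
```

```bash
python3 look.py p16
```

```text
18.2333 [ 0.4399 -0.1059  0.2239] [3.135 0.007 1.772] [ 0.8 -0.  -0.2] 0.147
board [ -79.4 -145.6]
```

View pics/p16.png

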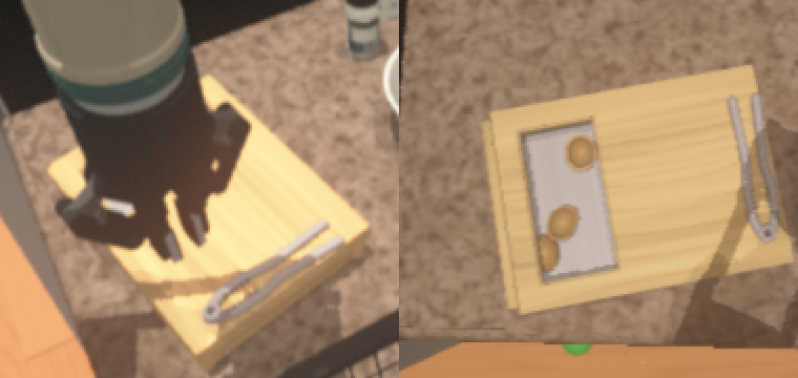

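servo_tool(commands=[{"slide": [0, -0.035, -0.02], "turn": 0}, {"slide": [0, -0.035, -0.02], "turn": 0}, {"slide": [-0.02, -0.03, 0], "turn": 0}, {"slide": [-0.03, -0.02, 0], "turn": 0}, {"slide": [0, 0, 0], "turn": 0}])

```text
clock: 18.65
tool_pos: [0.3293, -0.1789, 0.2597]
eef_rot: [-3.14, 0.004, 1.771]
force: [0.6, 1.1, -0.2]
width: 0.153
```

```bash
python3 look.py p17
python3 - <<'E'
from h import *
def toB(P):
    x=[.4877,.0529,.2067];c,s=np.cos(x[2]),np.sin(x[2]);d=P[:2]-x[:2];return (np.array([c*d[0]+s*d[1],-s*d[0]+c*d[1]])*1000).round(1)
from rig import cams,spotter
c=cams.capture("top")
for t in("shell_0","bowl","cup","jar","nutcracker_mid"):
    for d in spotter.recognise(c,t)[:4]:
        b=d["box"];u=(b[0]+b[2]/2,b[1]+b[3]/2);print(t,round(d["p"],2),[round(float(q)) for q in b],toB(ray("top",u,.015)) if t=="shell_0" else "")
s=cams.capture("scene")
for d in spotter.recognise(s,"shell_0")[:4]:
    b=d["box"];u=(b[0]+b[2]/2,b[1]+b[3]/2);print(round(d["p"],2),[round(float(q)) for q in b],toB(ray("scene",u,.015)))
E
```

```text
18.75 [ 0.3311 -0.175   0.2592] [-3.142e+00 -1.000e-03  1.774e+00] [ 1.   1.7 -0.4] 0.15
board [-200.1 -190.9]
shell_0 0.71 [200, 261, 19, 11] [-22.5  82.7]
shell_0 0.69 [196, 268, 12, 21] [-43.8 102.7]
shell_0 0.17 [166, 194, 153, 116] [-5.7  8.1]
bowl 0.78 [214, 76, 73, 72] 
bowl 0.71 [171, 216, 62, 89] 
cup 0.93 [318, 119, 31, 33] 
cup 0.32 [206, 225, 16, 15] 
jar 0.82 [168, 111, 25, 32] 
jar 0.56 [206, 224, 19, 15] 
nutcracker_mid 0.71 [287, 204, 26, 70] 
nutcracker_mid 0.33 [202, 260, 14, 14] 
0.58 [136, 197, 18, 17] [-45.  108.2]
0.58 [154, 197, 14, 17] [-18.6  86.5]
```

View pics/p17.png

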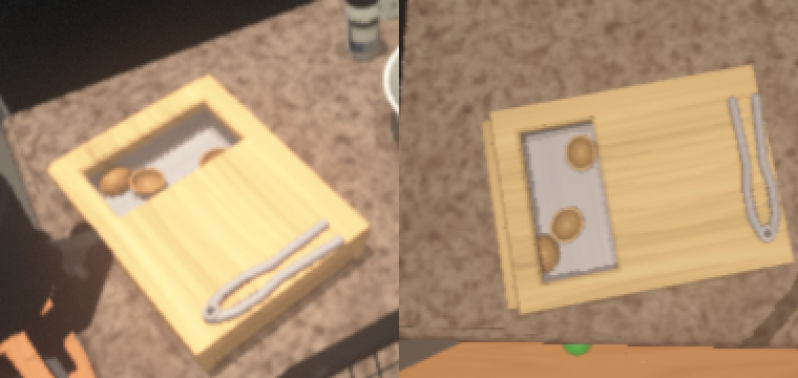

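Run:
```python
import cv2,numpy as np
a=cv2.imread("pics/p17_s.png")[125:225,90:215];b=cv2.imread("pics/p17_t.png")[205:315,150:250]
cv2.imwrite("pics/z.png",np.hstack([cv2.resize(a,(400,400),interpolation=3),cv2.resize(b,(400,400),interpolation=3)]))
```

```text
(no output)
```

View pics/z.png

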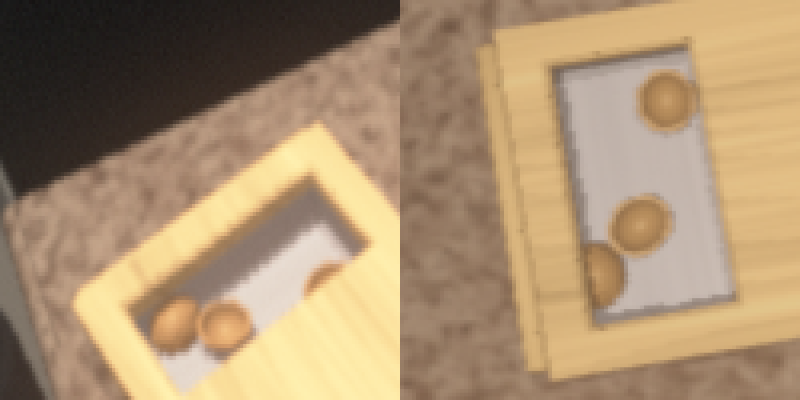

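servo_tool(commands=[{"slide": [0, 0, 0], "turn": 0}, {"slide": [0, 0, 0], "turn": 0}, {"slide": [0, 0, 0], "turn": 0}, {"slide": [0, 0, 0], "turn": 0}, {"slide": [0, 0, 0], "turn": 0}])

```text
clock: 19.57
tool_pos: [0.3315, -0.1747, 0.2599]
eef_rot: [3.142, 0.0, 1.777]
force: [-0.4, 0.0, -0.6]
width: 0.154
```

```bash
python3 -c "
from rig import workorder
print(workorder.sign_off())"
```

```text
the job is handed in; nothing more can be done
None
```

The job is handed in at about 19.6 s. The tray is fully home and all three shells are lying in it.

- **Tray:** I drew it in with one fingertip behind the front panel, then pushed it home with the fingers shut. At the stop the force rose to about 15 N with no further movement. The last pictures show the front closed up to the board's end, still so after the sweeping.
- **Shells:** I swept them one at a time with slightly parted fingertips held about 5 mm above the board. The last top picture shows all three inside the opening, on the tray floor. The middle one may have landed open side up. The wrist showed a brief 5 N vertical force as that shell went over the edge; all other readings during the sweeps stayed under about 2 N.
- **Other things:** the nutcracker, bowl, cup and jar came up in the final top picture within about 3 pixels of where they started.
- **Checks that disagreed:**
  - The network reported only two of the three shells in each final picture, plus a few false hits. The third shell is plain to see in both views.
  - The two cameras differ by about 4 mm sideways. I mostly followed the top view, and finger contact at the tray stop agreed with the combined two-camera board position to about 1 mm.

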